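# Seat the right tartlet ring on the marked step of a sizing cone

### The job

One of the three steel tartlet rings is the size of the step with the dark band on the wooden sizing cone: the middle-sized ring. Slide that ring down over the cone, keeping hold of it until it stops on the banded step (do not drop it from above), then let go so that it stays sitting level there. Leave the other two rings where they lie.

Things in the scene. Friction and masses are not known exactly. Their poses are not given: they have to be found in the camera images.
- sizing_cone: Round stepped wooden cone, fixed upright, 114 mm tall, z up; origin: centre of its underside. Heights and diameters in mm: base 0-10, 104; bottom step 10-36, 80 to 78; middle step with dark walnut band 36-62, 62 to 59; upper step 62-88, 38 to 32; tip 88-114, 21 to 14. The middle ring stops on the flat shoulder topping the banded step, 62 above the origin, round the upper step with 5 mm play.
- middle_ring: The ring to use: plain steel ring open at both ends, outer diameter 56 mm, hole 48 mm, 28 mm tall, about 60 g, loose, standing flat on the table with its hole upright; origin at the centre of its underside, z along the hole's axis. It can be gripped across its outside from above.
- small_ring: Like it but smaller: outer diameter 34 mm, hole 26 mm, 28 mm tall; origin at the centre of its underside. Leave it alone.
- large_ring: Like it but larger: outer diameter 77 mm, hole 69 mm, 28 mm tall; origin at the centre of its underside. Leave it alone.
Not all that is in view belongs to the job. What is shaped like the middle_ring but yellow is not meant.

How it is judged (in metres and radians):
On the way:
1. the middle ring, still held in the fingers, has been lowered round the cone to within 15 mm of the banded step's shoulder (z of middle_ring in the frame of sizing_cone between 0.055 and 0.077 m and horizontal distance between middle_ring and sizing_cone below 0.012 m and contact force between the fingers and middle_ring above 0.5 N), for 0.1 s.
At the end, for the whole second after the job is handed in: The middle ring is released and at rest round the cone, its underside on the shoulder of the banded step (58 to 67 mm above the cone's foot), within 10 mm of the cone's axis and level within 10 degrees (z of middle_ring in the frame of sizing_cone between 0.058 and 0.067 m and horizontal distance between middle_ring and sizing_cone below 0.01 m and angle between middle_ring's own z axis and vertical below 0.17 rad and linear speed of middle_ring below 0.02 m/s); the robot touches nothing.
It fails at once if the small or the large ring is moved more than 30 mm (distance of any of small_ring, large_ring from where it was at the start of the episode above 0.03 m).
It also fails if it takes over 38 s, if anything falls off the work surface, if the arm or the gripper's body presses on something with over 40 N, if the wrist force passes 120 N, or if a joint passes its speed limit or range.

### The arm

A 6-joint arm with a two-finger parallel gripper is mounted at the origin on the work surface; the furniture and walls round the work are solid. World frame = base frame: x ahead of the robot, y to its left, z up, the work surface at z = 0. Lengths are in mm, angles in rad, forces in N, time in s.
With the tool pointing down it reaches from about 375 to 975 mm from the base axis. Payload 3.8 kg.
Tool frame: the origin (TCP) lies at the very end of the fingers, on their centre line; the grasp point (between the pads) lies 19 mm behind it; z points along the fingers, y is the line along which they close (so a half turn about z gives the same grasp; the last joint's range is limited). The gripper opens to 85 mm and grips with 20 to 120 N. Pads are 22 mm wide; open, the fingers measure 114 mm over their backs; the gripper's body (76 mm by 85 mm) begins 54 mm behind the grasp point. The pads swing forward as they close: fully open they stand 13 mm farther back than shut.
Start: joints at [1.113, 0.264, 1.604, -0, 1.274, -0.037], TCP at [275.728, 616.11, 231.28] pointing down, gripper open.
Joint ranges: [-2.63, 2.63], [-0.94, 2.18], [0.31, 2.57], [-1.31, 4.45], [0, 2.66], [-2.55, 2.55]. Speed limits (rad/s): [2.57, 2.57, 3.14, 3.14, 3.14, 3.14].

### API

Orientations are given as a unit quaternion [x, y, z, w].
In Python, from plant import arm gives the robot as it stands.
- The arm moves only by the tool drive_tool, never from a script. Its argument "series" is a list of rows, each a list of 3 entries, a list of its own where there are three numbers: the closure, from 0 (fully open) to 1 (shut), then the shift along the tool's x, y, z in mm, then the turn, a rotation vector about the tool's x, y, z in degrees. In form: [[grip, [dx, dy, dz], [wx, wy, wz]], ...]. A call has 1 to 8 rows; each row is the pose to reach, as a shift and turn from the pose commanded when the call began, along the tool's axes at that moment; what a row does not reach only later rows make up. A row lasts 1/12 s, in which the tool goes at most 41.7 mm and 7.16 degrees, less where a joint would pass 70% of its speed; a pose out of reach is approached as far as the arm can. A call with a gripper value outside its range is refused whole. The fingers move at their own pace and stop on an object; "force" is the grip in N (left out, the last holds). Time passes only in rows, so rows that repeat a pose let the fingers close. It gives the time, the measured TCP pose, the force, the opening and the grip force at its end, in the units of the state.
- arm.state(): the state, without advancing time (a new reading comes with each control period).
- arm.get_image(name): name is "side" or "top"; returns the picture (420x560x3 uint8, red, green, blue); there is no depth.
- arm.camera_info(name): a dict with "fx", "fy", "cx", "cy" (pixels), "xyz" and "attitude" of the camera in the world. Camera axes: x right, y up, looking along -z (the intrinsics and any distortion apply to the point x, -y, -z); pixel columns grow to the right and rows downward; lengths in mm; the calibration is good to about 2 mm. A picture is of the moment at which its call begins. camera_info takes no time and is no camera call.
- arm.job_done(): hands the job in; it is judged then, once.
Trained networks look in the newest picture that a camera, given by its name, has taken for a name from the list of things; names that differ only in an ending like _2 or _b are one class to them, and where a whole thing is asked for, a point or a joint stands for the part that bears it (a point fixed in the world has none). Each returns a list of dicts, best first, with "conf" (0 to 1); they miss things now and then, are a little off and sometimes report something else, mostly with a low value. They report only what shows in the picture. A call takes as long as a camera call. They do not tell look-alikes from the thing itself.
- arm.search_frame(camera, target): "centre" ([x, y, z] in mm, in world coordinates, good to about 4 mm: the middle of the surface that is visible of it).
- arm.outline_of(camera, target): "pixels" (420x560 bool, what is visible of it).
The state is a dict: "time": time; "joint_positions": joint angles; "dq": joint speeds; "tau": joint torques, N m; "tool_pos": TCP position; "eef_rot": TCP orientation; "contact_force": force on the tool from outside, world axes, zero at the start; "wrist_torque": the same for the moment, N m; "gripper_width": finger opening in mm; "finger_force": force on a finger pad.
Only numpy, scipy, OpenCV 4.12 (cv2) and the standard library are available. Lean on these libraries where they do the work, as an engineer would, in place of code of your own. Each camera call takes 0.05 s, during which the arm holds its last target. There are 200 camera calls.

## Working session

There is one attempt and no reset: what is moved stays moved. The work goes in short steps, Python scripts to look and compute and a tool call to move; the robot and the scene stay as the last step left them, time stands still between calls to the robot, and variables do not carry over. Pictures are saved under pics/ and viewed, at most 10 in all, crops included, and the job is handed in when it is done.

Besides the shell and the picture viewer there is one more tool, called after "Emit:" by a JSON object that holds its "method" and its "body". drive_tool: Moves the arm, as the interface text tells. Its arguments: {"type":"object","properties":{"series":{"type":"array","items":{"type":"array"}},"force":{"type":"number"}},"required":["series"]}

```bash
mkdir -p pics; python3 - <<'E'
from plant import arm
import cv2,numpy as np
for c in ("top","side"):
    im=arm.get_image(c); cv2.imwrite(f"pics/{c}0.png",im[:,:,::-1])
    print(c,arm.camera_info(c))
    for t in ("middle_ring","small_ring","large_ring","sizing_cone"):
        r=arm.search_frame(c,t); print(t,[(np.round(d["centre"]).tolist(),round(d["conf"],2)) for d in r])
s=arm.state();print(s)
E
```

```text
top {'fx': 451.1209881057441, 'fy': 451.1209881057441, 'cx': 282.118756249161, 'cy': 208.8590315344263, 'xyz': array([ 182.33023183,  -59.26756114, 1281.6371426 ]), 'attitude': array([-0.05619193,  0.05793625,  0.70743342, -0.70215654])}
middle_ring [([428.0, -212.0, 28.0], 0.7), ([271.0, -228.0, 29.0], 0.68), ([438.0, 164.0, 34.0], 0.62)]
small_ring [([497.0, -27.0, 27.0], 0.48)]
large_ring [([501.0, -383.0, 23.0], 0.54)]
sizing_cone [([438.0, 163.0, 38.0], 0.67)]
side {'fx': 545.3659244476165, 'fy': 545.3659244476165, 'cx': 277.39378011649313, 'cy': 214.15955072834504, 'xyz': array([  236.97273546, -1078.37725322,   786.63063636]), 'attitude': array([ 0.45617454, -0.04376292, -0.06377293,  0.88652276])}
middle_ring [([270.0, -212.0, 12.0], 0.87), ([426.0, -215.0, 17.0], 0.77)]
small_ring [([496.0, -36.0, 17.0], 0.78)]
large_ring [([497.0, -384.0, 19.0], 0.66)]
sizing_cone [([444.0, 145.0, 37.0], 0.62)]
{'time': 0.5, 'joint_positions': array([ 1.11310341e+00,  2.63921173e-01,  1.60406458e+00, -2.59297529e-05,
        1.27369063e+00, -3.68821962e-02]), 'dq': array([ 0.00033885, -0.00236931, -0.00171737, -0.00045696,  0.00200696,
        0.00185903]), 'tau': array([-4.42134588e-04, -5.14404702e+01, -3.67237151e+01, -4.40476208e-05,
        2.58393186e-03,  2.26156152e-05]), 'tool_pos': array([275.72061021, 616.08009228, 231.23050502]), 'eef_rot': array([ 2.08852626e-01,  9.77947125e-01, -4.36233762e-05,  1.77271509e-06]), 'contact_force': array([ 0.21883814, -0.2362607 ,  0.19653995]), 'wrist_torque': array([ 0.0036666 ,  0.02414991, -0.02326836]), 'finger_force': 0.0, 'gripper_width': 85.35819817105603}
```

View pics/top0.png

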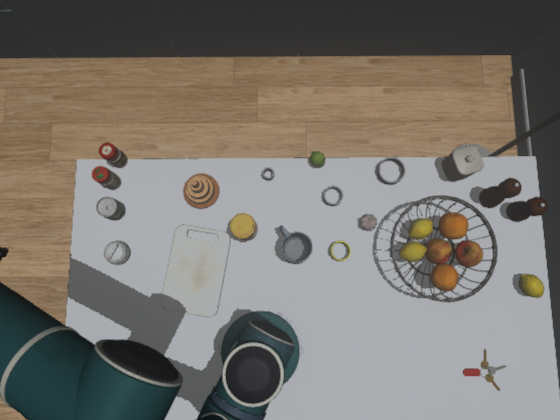

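View pics/side0.png

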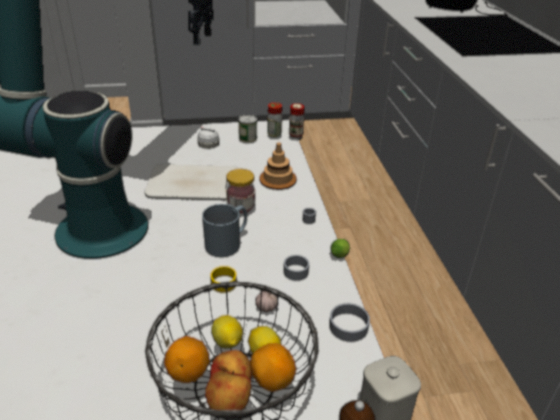

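The top view shows the grey middle ring at (332,196), the yellow look-alike at (340,250), the small ring at (267,174), the large ring at (390,170) and the cone at (200,190). In the side view the middle ring is at (296,267), the yellow one at (224,278) and the cone at (278,165). I choose the grey ring at about (428,-212). Next I'll refine both poses by fitting outlines and check the choice in a crop.

```bash
cat > h.py <<'E'
from plant import arm
import cv2,numpy as np
from scipy.spatial.transform import Rotation as R
from scipy.optimize import least_squares
def proj(c,P):
    i=arm.camera_info(c); p=(np.asarray(P)-i["xyz"])@R.from_quat(i["attitude"]).as_matrix()
    return np.c_[i["cx"]+i["fx"]*p[:,0]/-p[:,2], i["cy"]+i["fy"]*p[:,1]/p[:,2]]
def model(xy,z0,circ):
    a=np.linspace(0,2*np.pi,90)
    return np.vstack([np.c_[xy[0]+d/2*np.cos(a),xy[1]+d/2*np.sin(a),0*a+z0+z] for z,d in circ])
RING=[(0,56),(28,56)]
CONE=[(0,104),(10,104),(10,80),(36,78),(36,62),(62,59),(62,38),(88,32),(88,21),(114,14)]
def cen(p):
    m=cv2.moments(cv2.convexHull(p.astype(np.float32))); return np.array([m["m10"],m["m01"]])/m["m00"],m["m00"]
def fit(c,t,circ,x0,z0=0):
    best=None
    for d in arm.outline_of(c,t):
        q=np.argwhere(d["pixels"])[:,::-1].astype(float)
        if len(q)<20: continue
        m,A=cen(q); e=np.linalg.norm(m-cen(proj(c,model(x0,z0,circ)))[0])
        if best is None or e<best[0]: best=(e,m,A,d["conf"])
    r=least_squares(lambda x:cen(proj(c,model(x,z0,circ)))[0]-best[1],x0)
    return r.x.round(1),"area",best[2],"model",cen(proj(c,model(r.x,z0,circ)))[1],"conf",best[3]
E
python3 - <<'E'
from h import *
for c in("top","side"):
    im=arm.get_image(c)
    print(c,fit(c,"middle_ring",RING,[428.,-212]),fit(c,"sizing_cone",CONE,[438.,160]))
    u=proj(c,[[428,-212,14]])[0].astype(int); k=im[u[1]-50:u[1]+50,u[0]-65:u[0]+65]
    cv2.imwrite(f"pics/crop_{c}.png",cv2.resize(k[:,:,::-1],None,fx=4,fy=4,interpolation=2))
a,b=[cv2.imread(f"pics/crop_{c}.png") for c in("top","side")]
cv2.imwrite("pics/crop.png",cv2.resize(np.hstack([a,b]),(800,308)))
E
```

```text
top (array([ 425.9, -208. ]), 'area', 286.0, 'model', 337.84471416287124, 'conf', 0.52) (array([446.6, 168.9]), 'area', 937.5, 'model', 1033.4401561249979, 'conf', 0.72)
side (array([ 427.1, -208.8]), 'area', 519.0, 'model', 608.7350324608851, 'conf', 0.93) (array([445.5, 166.7]), 'area', 1097.5, 'model', 1205.5910419344436, 'conf', 0.64)
```

View pics/crop.png

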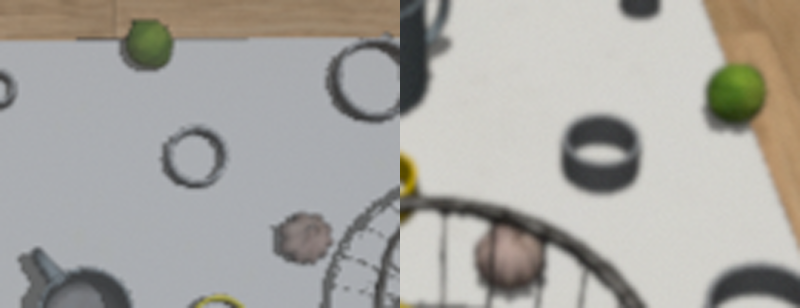

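The crop shows the plain grey middle ring, with the lime about 100 mm away above right and the garlic about 110 mm away below right. The ring is at about (426.5,-208.4) and the cone at about (446,168), with both cameras agreeing to within about 2 mm. I'll keep the tool orientation fixed, so tool x = (-.913,.408) and y = (.408,.913).

Emit:
{"method": "drive_tool", "body": {"series": [[0,[-32,-25,0],[0,0,0]],[0,[-64,-51,0],[0,0,0]],[0,[-96,-76,0],[0,0,0]],[0,[-128,-102,0],[0,0,0]],[0,[-160,-127,0],[0,0,0]],[0,[-192,-152,0],[0,0,0]],[0,[-224,-178,0],[0,0,0]],[0,[-255,-203,0],[0,0,0]]], "force": 40}}

```text
time: 1.47
tool_pos: [426.1, 324.8, 231.6]
eef_rot: [0.209, 0.978, 0.0, 0.0]
contact_force: [0.5, -0.3, 0.3]
gripper_width: 85.3
finger_force: 0.0
```

Emit:
{"method": "drive_tool", "body": {"series": [[0,[-17,-34,0],[0,0,0]],[0,[-34,-68,0],[0,0,0]],[0,[-51,-102,0],[0,0,0]],[0,[-68,-136,0],[0,0,0]],[0,[-86,-171,0],[0,0,0]],[0,[-103,-205,0],[0,0,0]],[0,[-120,-239,0],[0,0,0]],[0,[-137,-273,0],[0,0,0]]]}}

```text
time: 2.13
tool_pos: [438.8, 19.7, 231.7]
eef_rot: [0.209, 0.978, 0.0, 0.001]
contact_force: [0.9, -0.5, 0.7]
gripper_width: 85.4
finger_force: 0.0
```

Emit:
{"method": "drive_tool", "body": {"series": [[0,[-14,-36,0],[0,0,0]],[0,[-28,-71,10],[0,0,0]],[0,[-42,-107,30],[0,0,0]],[0,[-56,-142,50],[0,0,0]],[0,[-70,-178,75],[0,0,0]],[0,[-82,-213,95],[0,0,0]],[0,[-82,-213,110],[0,0,0]],[0,[-82,-213,110],[0,0,0]]]}}

```text
time: 2.8
tool_pos: [423.9, -207.4, 117.6]
eef_rot: [0.211, 0.978, 0.001, -0.003]
contact_force: [-0.2, 0.3, -0.3]
gripper_width: 85.6
finger_force: 0.0
```

```bash
python3 - <<'E'
from h import *
for c in("top","side"):
    im=arm.get_image(c)
    u=proj(c,[[427,-208,60]])[0].astype(int); k=im[u[1]-75:u[1]+75,u[0]-65:u[0]+65]
    cv2.imwrite(f"pics/c1_{c}.png",cv2.resize(k[:,:,::-1],(400,462),interpolation=2))
    try: print(fit(c,"middle_ring",RING,[427.,-208]))
    except Exception as e: print(e)
cv2.imwrite("pics/c1.png",np.hstack([cv2.imread(f"pics/c1_{c}.png") for c in("top","side")]))
print(arm.state()["tool_pos"])
E
```

```text
'NoneType' object is not subscriptable
(array([ 427. , -209.1]), 'area', 533.0, 'model', 609.007529766066, 'conf', 0.85)
[ 427.79387184 -205.99700829  122.48072518]
```

View pics/c1.png

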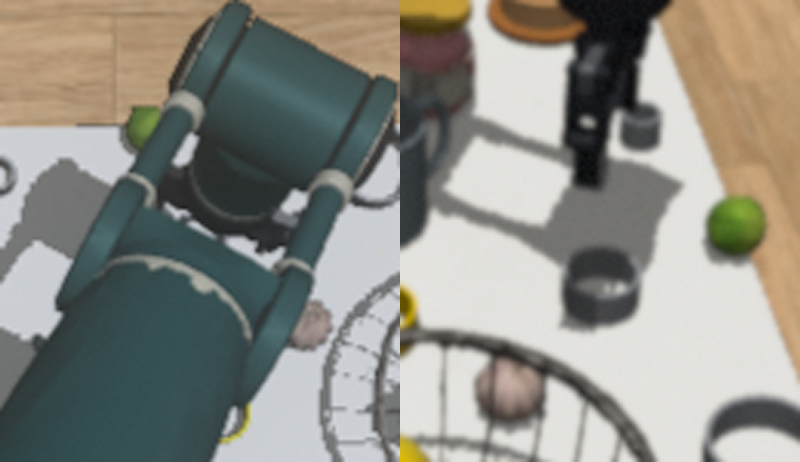

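The side view shows the open fingers right above the middle ring (crop 600,285), clear of the lime and garlic. I'll lower partway and re-read the pose.

Emit:
{"method": "drive_tool", "body": {"series": [[0,[0,0,25],[0,0,0]],[0,[0,0,50],[0,0,0]],[0,[0,0,75],[0,0,0]],[0,[0,0,75],[0,0,0]],[0,[0,0,75],[0,0,0]],[0,[0,0,75],[0,0,0]]]}}

```text
time: 3.5
tool_pos: [428.5, -206.4, 48.2]
eef_rot: [0.208, 0.978, -0.0, 0.001]
contact_force: [0.6, -0.3, 0.4]
gripper_width: 85.3
finger_force: 0.0
```

Emit:
{"method": "drive_tool", "body": {"series": [[0,[1,-3,15],[0,0,0]],[0,[1,-3,30],[0,0,0]],[0,[1,-3,43],[0,0,0]],[0,[1,-3,43],[0,0,0]],[0,[1,-3,43],[0,0,0]]]}}

```text
time: 3.92
tool_pos: [425.8, -209.1, 4.7]
eef_rot: [0.209, 0.978, -0.0, 0.001]
contact_force: [0.4, -0.3, -0.4]
gripper_width: 85.5
finger_force: 0.0
```

Emit:
{"method": "drive_tool", "body": {"series": [[0.2,[0,0,0],[0,0,0]],[0.4,[0,0,0],[0,0,0]],[0.6,[0,0,0],[0,0,0]],[0.6,[0,0,0],[0,0,0]],[0.6,[0,0,0],[0,0,0]],[0.6,[0,0,0],[0,0,0]],[0.6,[0,0,0],[0,0,0]],[0.6,[0,0,0],[0,0,0]]], "force": 40}}

```text
time: 4.58
tool_pos: [426.2, -209.4, 5.2]
eef_rot: [0.209, 0.978, -0.0, 0.001]
contact_force: [-1.6, 1.0, 8.2]
gripper_width: 54.4
finger_force: 41.4
```

Emit:
{"method": "drive_tool", "body": {"series": [[0.6,[0,0,-10],[0,0,0]],[0.6,[0,0,-30],[0,0,0]],[0.6,[0,0,-55],[0,0,0]],[0.6,[0,0,-85],[0,0,0]],[0.6,[0,0,-115],[0,0,0]],[0.6,[0,0,-145],[0,0,0]],[0.6,[0,0,-165],[0,0,0]],[0.6,[0,0,-175],[0,0,0]]]}}

```text
time: 5.25
tool_pos: [426.6, -209.8, 182.9]
eef_rot: [0.209, 0.978, -0.001, 0.003]
contact_force: [1.1, -0.6, -1.1]
gripper_width: 54.1
finger_force: 42.7
```

```bash
python3 - <<'E'
from h import *
for c in("top","side"):
    im=arm.get_image(c)
    s=arm.state()
    u=proj(c,[s["tool_pos"]])[0].astype(int); k=im[max(u[1]-60,0):u[1]+60,u[0]-65:u[0]+65]
    if c=="side": cv2.imwrite("pics/c2.png",cv2.resize(k[:,:,::-1],None,fx=5,fy=5,interpolation=2)[:600])
    try: print(c,fit(c,"middle_ring",RING,s["tool_pos"][:2],s["tool_pos"][2]-4))
    except Exception as e: print(c,e)
print(s["tool_pos"],s["gripper_width"],s["finger_force"],s["contact_force"])
E
```

```text
top 'NoneType' object is not subscriptable
side (array([ 427.7, -215.5]), 'area', 558.0, 'model', 702.313722985331, 'conf', 0.74)
[ 425.09594162 -208.90965584  178.96465081] 54.2396464463403 42.66112759709358 [ 0.25939265  0.75466454 -0.68242571]
```

View pics/c2.png

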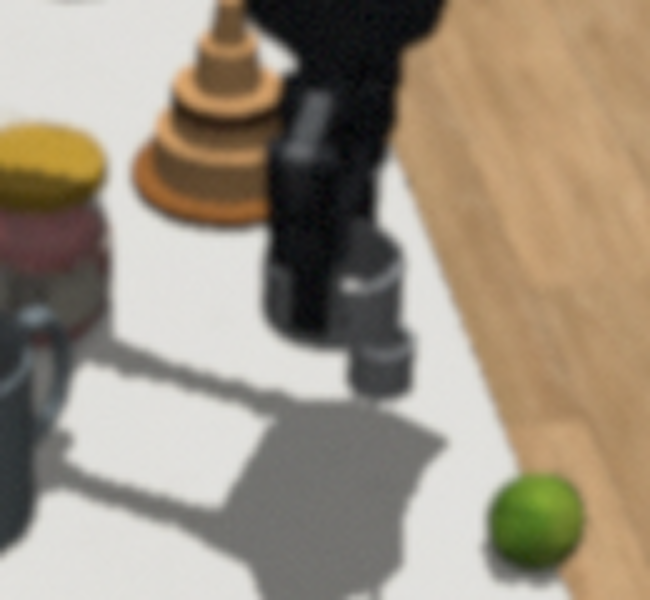

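The ring is firmly held and level (crop 335,300), with the cone standing free behind it. Moving over to the cone.

Emit:
{"method": "drive_tool", "body": {"series": [[0.6,[10,26,0],[0,0,0]],[0.6,[20,53,0],[0,0,0]],[0.6,[32,84,0],[0,0,0]],[0.6,[44,115,0],[0,0,0]],[0.6,[57,147,0],[0,0,0]],[0.6,[70,180,0],[0,0,0]],[0.6,[82,212,0],[0,0,0]],[0.6,[94,243,0],[0,0,0]]]}}

```text
time: 6.12
tool_pos: [436.3, 53.1, 175.7]
eef_rot: [0.209, 0.978, -0.001, -0.002]
contact_force: [0.9, 0.5, -0.2]
gripper_width: 54.3
finger_force: 42.7
```

Emit:
{"method": "drive_tool", "body": {"series": [[0.6,[10,27,0],[0,0,0]],[0.6,[20,53,0],[0,0,0]],[0.6,[30,77,0],[0,0,0]],[0.6,[38,97,0],[0,0,0]],[0.6,[42,109,0],[0,0,0]],[0.6,[42,109,0],[0,0,0]],[0.6,[42,109,0],[0,0,0]],[0.6,[42,109,0],[0,0,0]]]}}

```text
time: 6.78
tool_pos: [443.8, 167.1, 177.2]
eef_rot: [0.209, 0.978, -0.001, -0.001]
contact_force: [0.1, -1.3, 0.2]
gripper_width: 54.0
finger_force: 42.7
```

```bash
python3 - <<'E'
from h import *
im=arm.get_image("side")
for _ in range(3): arm.get_image("top")
P=[]
for _ in range(4): arm.get_image("side"); P.append(arm.state()["tool_pos"])
t=np.mean(P,0); print(np.round(P,1),t,arm.state()["eef_rot"])
u=proj("side",[[446,168,110]])[0].astype(int); v0=im[max(u[1]-60,0):u[1]+60,u[0]-65:u[0]+65].copy()
cv2.imwrite("pics/c3.png",cv2.resize(v0[:,:,::-1],None,fx=5,fy=5,interpolation=2)[:600])
try: print(fit("side","middle_ring",RING,t[:2],t[2]-5))
except Exception as e: print(e)
d=np.array([445.5,167.6])-t[:2]; print("tool dx,dy",-.9128*d[0]+.4085*d[1],.4085*d[0]+.9128*d[1])
E
```

```text
[[444.6 167.2 178.3]
 [444.6 167.4 178.4]
 [444.6 167.5 178.4]
 [444.6 167.7 178.4]] [444.56671293 167.4668168  178.39193473] [2.09234167e-01 9.77865553e-01 6.95141638e-05 1.36117455e-04]
(array([445.8, 162.4]), 'area', 244.5, 'model', 396.5797663067933, 'conf', 0.78)
tool dx,dy -0.7974991025903531 0.5028173967347043
```

View pics/c3.png

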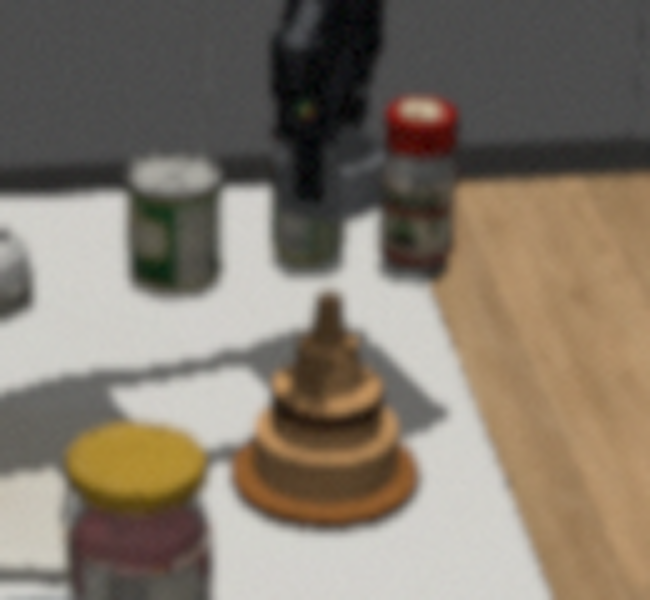

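The ring is centred over the cone: its middle and the cone tip are both at about crop column 330. I'll lower it over the tip with the -1 mm correction in x.

Emit:
{"method": "drive_tool", "body": {"series": [[0.6,[-1,0.5,15],[0,0,0]],[0.6,[-1,0.5,32],[0,0,0]],[0.6,[-1,0.5,48],[0,0,0]],[0.6,[-1,0.5,60],[0,0,0]],[0.6,[-1,0.5,70],[0,0,0]],[0.6,[-1,0.5,75],[0,0,0]],[0.6,[-1,0.5,75],[0,0,0]],[0.6,[-1,0.5,75],[0,0,0]]]}}

```text
time: 7.9
tool_pos: [445.7, 168.2, 103.5]
eef_rot: [0.209, 0.978, 0.0, 0.0]
contact_force: [0.3, 0.5, -0.1]
gripper_width: 54.2
finger_force: 42.7
```

```bash
python3 - <<'E'
from h import *
ims={c:arm.get_image(c) for c in("side","top")}
s=arm.state(); print(s["tool_pos"],s["contact_force"])
for c,im in ims.items():
    u=proj(c,[[446,168,80]])[0].astype(int); k=im[u[1]-40:u[1]+40,u[0]-26:u[0]+26]
    cv2.imwrite(f"pics/c4_{c}.png",cv2.resize(k[:,:,::-1],(390,600),interpolation=2))
cv2.imwrite("pics/c4.png",np.hstack([cv2.imread(f"pics/c4_{c}.png") for c in ims]))
E
```

```text
[446.35010246 168.41211979 104.18820803] [ 0.4328641   0.65455652 -0.3825667 ]
```

View pics/c4.png

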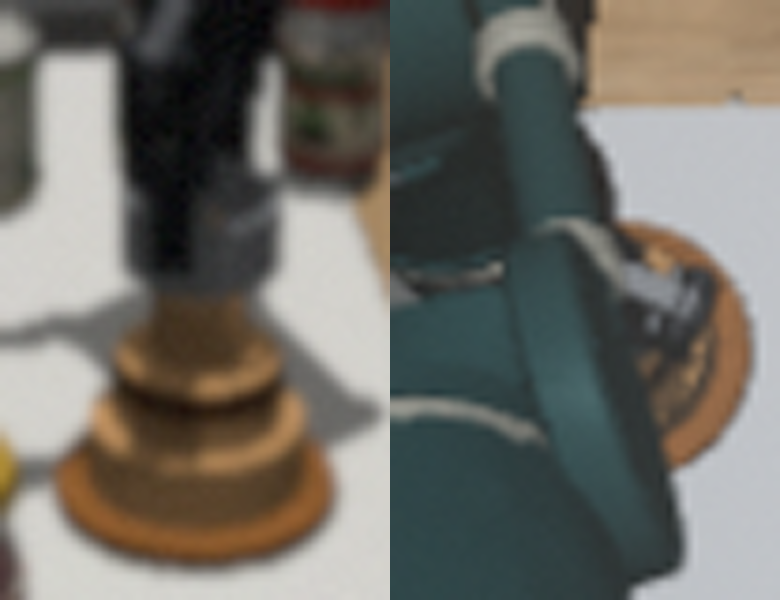

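The ring is round the cone tip. In the side crop it sits at column ~204 against the cone's ~198, about 1–2 mm to +x. I'll shift it back 1 mm and lower on.

Emit:
{"method": "drive_tool", "body": {"series": [[0.6,[1,0,5],[0,0,0]],[0.6,[1,0,11],[0,0,0]],[0.6,[1,0,17],[0,0,0]],[0.6,[1,0,22],[0,0,0]],[0.6,[1,0,27],[0,0,0]],[0.6,[1,0,30],[0,0,0]],[0.6,[1,0,31],[0,0,0]],[0.6,[1,0,31],[0,0,0]]]}}

```text
time: 8.67
tool_pos: [444.3, 168.4, 71.8]
eef_rot: [0.209, 0.978, -0.0, -0.0]
contact_force: [-0.4, 0.0, -0.7]
gripper_width: 54.3
finger_force: 42.7
```

Emit:
{"method": "drive_tool", "body": {"series": [[0.6,[0,0,1],[0,0,0]],[0.6,[0,0,2],[0,0,0]],[0.6,[0,0,3],[0,0,0]],[0.6,[0,0,4],[0,0,0]],[0.6,[0,0,4],[0,0,0]],[0.6,[0,0,4],[0,0,0]]]}}

```text
time: 9.17
tool_pos: [444.6, 168.5, 68.3]
eef_rot: [0.209, 0.978, -0.0, -0.0]
contact_force: [0.3, -1.2, -0.5]
gripper_width: 54.3
finger_force: 42.7
```

Not touching yet, so I'll go on in small steps.

Emit:
{"method": "drive_tool", "body": {"series": [[0.6,[0,0,0.5],[0,0,0]],[0.6,[0,0,1],[0,0,0]],[0.6,[0,0,1.5],[0,0,0]],[0.6,[0,0,2],[0,0,0]],[0.6,[0,0,2],[0,0,0]]]}}

```text
time: 9.58
tool_pos: [444.7, 168.6, 67.2]
eef_rot: [0.209, 0.978, -0.0, -0.0]
contact_force: [-2.6, -0.8, 7.7]
gripper_width: 54.3
finger_force: 43.5
```

It touched at TCP z = 67.2 with 7.7 N, exactly where the shoulder should be. Releasing slowly.

Emit:
{"method": "drive_tool", "body": {"series": [[0.35,[0,0,0],[0,0,0]],[0.3,[0,0,0],[0,0,0]],[0.25,[0,0,0],[0,0,0]],[0.2,[0,0,0],[0,0,0]],[0.1,[0,0,0],[0,0,0]],[0,[0,0,0],[0,0,0]],[0,[0,0,0],[0,0,0]],[0,[0,0,0],[0,0,0]]]}}

```text
time: 10.25
tool_pos: [444.6, 168.5, 66.2]
eef_rot: [0.209, 0.978, -0.0, -0.0]
contact_force: [0.2, -0.3, -0.2]
gripper_width: 85.5
finger_force: 0.0
```

Emit:
{"method": "drive_tool", "body": {"series": [[0,[0,0,-8],[0,0,0]],[0,[0,0,-20],[0,0,0]],[0,[0,0,-40],[0,0,0]],[0,[0,0,-65],[0,0,0]],[0,[0,0,-90],[0,0,0]],[0,[0,0,-115],[0,0,0]],[0,[0,0,-135],[0,0,0]],[0,[0,0,-140],[0,0,0]]]}}

```text
time: 10.92
tool_pos: [447.1, 169.4, 211.1]
eef_rot: [0.209, 0.978, 0.002, 0.003]
contact_force: [1.3, 0.6, 0.8]
gripper_width: 85.5
finger_force: 0.0
```

```bash
python3 - <<'E'
from h import *
im=arm.get_image("side"); s=arm.state(); print(s["tool_pos"],s["contact_force"],s["gripper_width"])
print(fit("side","middle_ring",RING,[446.,168],62))
u=proj("side",[[446,168,80]])[0].astype(int); k=im[u[1]-40:u[1]+40,u[0]-40:u[0]+40]
cv2.imwrite("pics/c5.png",cv2.resize(k[:,:,::-1],(600,600),interpolation=2))
E
```

```text
[446.8044374  169.27232144 210.20953696] [ 0.75198885  0.35897267 -0.03808808] 85.5166754992552
(array([445. , 164.2]), 'area', 327.0, 'model', 372.13308256841265, 'conf', 0.81)
```

View pics/c5.png

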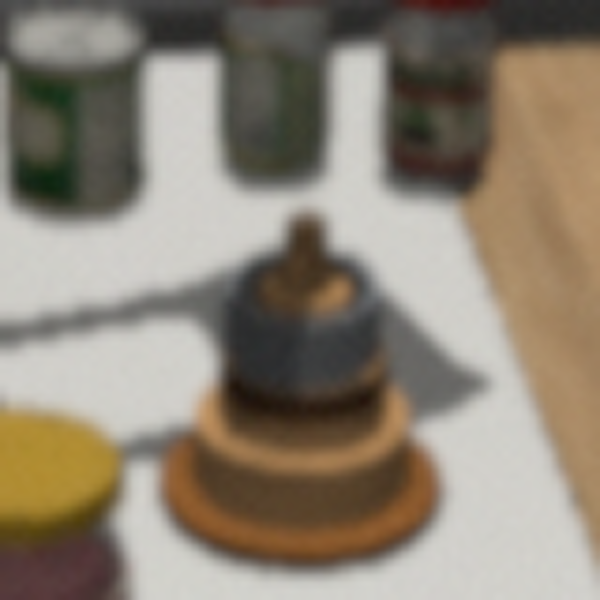

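The middle ring sits level on the banded step's shoulder (crop 303,330) and the gripper is well clear.

```bash
python3 -c "
from plant import arm
print(arm.job_done())"
```

```text
the job is handed in; nothing more can be done
None
```

I slid the middle ring down the cone, held it until it touched the banded step's shoulder, let it go sitting level there, and handed the job in after about 11 s; the other two rings were left alone, and the hand-in gave no verdict.

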